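Take the hot lid off the sterilising pot with the lid lifter

TASK

The lid of the steel pot on the hotplate is hot: take the free-standing lid lifter by its grip, hook its tongue under the lid's loop handle, lift the lid off level and lay it down flat in the middle of the round cork mat, never touching the lid with the gripper or the arm. Then stand the lifter upright on the bare worktop and let go of it. Leave the knobbed rotor lid and the beaker where they are.

Things in the scene. Friction and masses are not known exactly. Their poses are not given: they have to be found in the camera images.
- lifter: Lid lifter, loose, 0.15 kg, 73 mm long (x), 60 mm wide (y), 112 mm tall, C-shaped from the side, open to the front between tongue (z = 5 mm) and grip (z = 70 mm). It stands by itself on its flat steel foot. Origin: underside of the foot, below the grip; z up, x forward along the tongue. Stem: x = -36 to -27 mm, 16 mm wide. Back of the foot: crossbar 60 mm wide, 5 mm thick, x = -40 to -22 mm
- lifter_grip (a point): On the lifter's axis, 93 mm above its origin, in the black grip block on top: z = 70 to 112 mm above the foot's underside, x = -37 to +27 mm, 22 mm thick in y. Take it from above, fingers closing along the lifter's y
- lifter_tongue (a point): Top face of the lifter's tongue, 5 mm above the lifter's origin, where the loop's bar should lie. Tongue: 18 mm wide, 5 mm thick, runs forward from the stem to x = +35 mm; at its end (x = 31 to 35 mm) a lip stands up to z = 10 mm
- lid: Steel pot lid, loose, about 0.16 kg, on the pot at the start. Origin: centre of its lowest face; z up. A spigot 84 mm across, 8 mm deep, hangs in the pot with about 6 mm play all round; above it a plate 112 mm across, z = 8 to 14 mm. On top stands a loop handle
- lid_loop (a point): Middle of the axis of the top bar of the lid's loop handle, 43.5 mm above the lid's origin; same axes as the lid. The loop is an upright arch of 7 mm round bar: the straight top bar runs along the lid's y, legs at y = -27 and +27 mm; the opening, 47 mm wide and 26 mm high, is passed along the lid's x, from either side
- hotplate: White hotplate 140 x 140 mm with a fixed steel pot (104 mm across, with three vials inside) standing on it, one heavy fixed unit. Origin: centre of the underside, on the worktop; the pot is centred on it; rim 121 mm above the worktop; its control knob faces its -x side
- cork_mat: Round cork mat, fixed to the worktop, 150 mm across, 10 mm thick. Origin: centre of its underside, on the worktop. It lies to one side of the hotplate, the lifter stands to the other
- rotor_lid: Bystander: pale domed rotor lid with a knob and no loop, 94 mm across, 35 mm tall, lying on the worktop behind the mat or behind the lifter. Origin: centre of the underside
- beaker: Bystander: empty glass beaker, 72 mm across, 96 mm tall, behind the mat or behind the lifter. Origin: centre of the underside

How it is judged:
By the outcome, as a careful person would: the job done as asked, in the order asked, and still so for the second after the job is handed in, with the robot touching nothing.
It also fails if it takes over 72 s, if anything falls off the work surface, if the arm or the gripper's body presses on something with over 40 N, if the wrist force passes 120 N, or if a joint passes its speed limit or range.

ROBOT

A 6-joint arm with a two-finger parallel gripper is mounted at the origin on a cart in front of the work surface, level with it; the furniture and walls round the work are solid. World frame = base frame: x ahead of the robot, y to its left, z up, the work surface at z = 0. Lengths are in m, angles in rad, forces in N, time in s.
With the tool pointing down it reaches from about 0.35 to 1 m from the base axis. Payload 7.1 kg.
Tool frame: the origin (TCP) lies between the finger pads; the fingertips stand 22 mm ahead of it and the grasp point (between the pads) lies 3 mm ahead of it; z points along the fingers, y is the line along which they close (so a half turn about z gives the same grasp; the last joint's range is limited). The gripper opens to 85 mm and grips with 20 to 120 N. Pads are 22 mm wide; open, the fingers measure 114 mm over their backs; the gripper's body (76 mm by 85 mm) begins 54 mm behind the grasp point. The pads swing forward as they close: fully open they stand 13 mm farther back than shut.
Start: joints at [-1.164, 0.423, 1.63, -0, 1.089, -0.019], TCP at [0.258, -0.569, 0.253] pointing down, gripper open.
Joint ranges: [-3, 3], [-0.9, 2.11], [0.09, 2.58], [-1.31, 4.45], [0.11, 2.69], [-2.54, 2.54]. Speed limits (rad/s): [2.39, 2.39, 3.01, 3.14, 3.14, 3.14].

INTERFACE

Orientations are given as a rotation vector (axis times angle).
In Python, from rig import manip gives the robot as it stands. Calls block until the motion is done:
- manip.move_to(position, orientation): joint-space move of the TCP to a pose.
- manip.servo_line(position, orientation=None, rate=0.15): straight line of the TCP; orientation=None keeps the orientation; rate is the mean speed in m/s.
- manip.set_joints(angles): joint-space move.
- manip.command_gripper(opening, f_grip=None): finger opening in m; f_grip is the grip in N (None keeps the last); returns when the fingers have stopped.
- manip.hold(seconds).
- manip.solve_ik(position, orientation): joint angles nearest the present ones, or None.
- manip.camera(name): name is "scene" or "top" or "wrist"; returns a dict with "image" (384x512x3 uint8, red, green, blue), "fx", "fy", "cx", "cy" (pixels), "cam_to_world" (4x4, takes a point from camera to world coordinates); the wrist camera has in their place "mount" (4x4, takes a point from camera to tool coordinates, whose origin is the TCP and whose axes are the flange's). Camera axes: x right, y down, z forward; pixel columns grow to the right and rows downward; lengths in m; the calibration is good to about 2 mm. A picture is of the moment at which its call begins: read the wrist's pose just before it. There is no depth.
A pose or a line that the arm cannot do raises manip.IKError and nothing moves.
- manip.sign_off(): hands the job in; it is judged then, once.
Readings, each from a call of its own:
- manip.get_time(): time.
- manip.get_joint_positions(): joint angles.
- manip.get_joint_vel(): joint speeds.
- manip.get_tau(): joint torques, N m.
- manip.get_position(): TCP position.
- manip.get_ee_rot(): TCP orientation.
- manip.get_contact_force(): force on the tool from outside, world axes, zero at the start.
- manip.get_torque(): the same for the moment, N m.
- manip.get_width(): finger opening in m.
- manip.get_grip_force(): force on a finger pad.
Only numpy, scipy, OpenCV 4.12 (cv2) and the standard library are available. Lean on these libraries where they do the work, as an engineer would, in place of code of your own. Each camera call takes 0.05 s, during which the arm holds its last target. There are 200 camera calls.

## Working session

There is one attempt and no reset: what is moved stays moved. The work goes in short steps, each a Python script; the robot and the scene stay as the last script left them, time stands still between calls to the robot, and variables do not carry over. Pictures are saved under pics/ and viewed, at most 10 in all, crops included, and the job is handed in when it is done.

```bash
ls; mkdir -p pics; python3 - <<'E'
from rig import manip
import cv2,numpy as np,pickle
d={}
for n in("scene","top"):
    c=manip.camera(n); d[n]=c; cv2.imwrite(f"pics/{n}0.png",c["image"][:,:,::-1])
    print(n,c["fx"],c["cx"],c["cy"]);print(np.round(c["cam_to_world"],3))
pickle.dump(d,open("cams.pkl","wb"))
print(manip.get_position(),manip.get_ee_rot(),manip.get_time())
E
```

```text
pics
rig.py
scene 348.5439049096084 261.95019207118037 195.76396035530817
[[-0.841 -0.356  0.408  0.195]
 [-0.542  0.555 -0.631  0.542]
 [-0.002 -0.752 -0.66   0.692]
 [ 0.     0.     0.     1.   ]]
top 451.3245024702011 259.7341587126127 195.64148391223083
[[ 0.015 -0.998  0.057  0.459]
 [-1.    -0.016 -0.009 -0.002]
 [ 0.01  -0.057 -0.998  1.275]
 [ 0.     0.     0.     1.   ]]
[ 0.25800365 -0.56876213  0.25261695] [-3.06931362e+00 -6.63537817e-01  3.73258337e-04] 0.1
```

View pics/scene0.png

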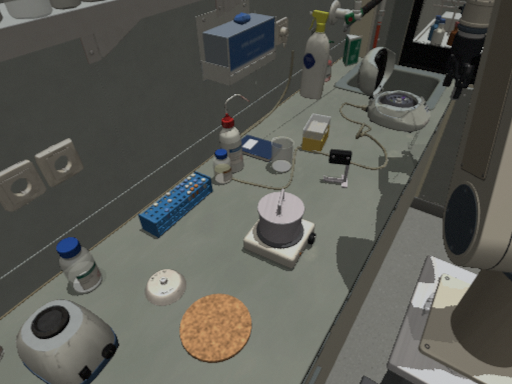

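View pics/top0.png

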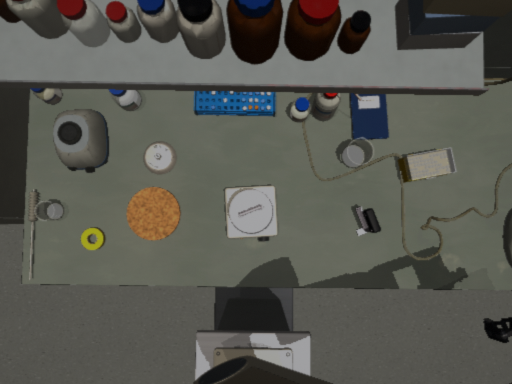

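The scene view shows the lifter (340,160), the pot with its lid (280,220), the mat (216,327), the rotor lid (165,287) and the beaker (283,155). In the top view the mat is at (153,213), the lid at (251,211) with its bar running roughly (237,214)–(262,206), the lifter at (367,220) with its grip at the right, and the beaker at (356,152). Next I'll look closer with the wrist camera from two places each.

```bash
cat > h.py <<'E'
import cv2,numpy as np,pickle
from scipy.spatial.transform import Rotation as R
def T(p,rv):
    M=np.eye(4);M[:3,:3]=R.from_rotvec(rv).as_matrix();M[:3,3]=p;return M
def ray(c,uv):
    M=c["cam_to_world"];d=M[:3,:3]@np.array([(uv[0]-c["cx"])/c["fx"],(uv[1]-c["cy"])/c["fy"],1]);return M[:3,3],d/np.linalg.norm(d)
def plane(c,uv,z):
    o,d=ray(c,uv);return o+d*(z-o[2])/d[2]
def tri(obs):
    A=np.zeros((3,3));b=np.zeros(3);L=[ray(c,uv) for c,uv in obs]
    for o,d in L:
        P=np.eye(3)-np.outer(d,d);A+=P;b+=P@o
    x=np.linalg.solve(A,b);return x,max(np.linalg.norm(np.cross(x-o,d)) for o,d in L)
def down(yaw):  # tool z down, tool x axis at angle yaw in the world
    c,s=np.cos(yaw),np.sin(yaw)
    return R.from_matrix(np.array([[c,s,0],[s,-c,0],[0,0,-1]])).as_rotvec()
def wrist(manip,name):
    M=T(manip.get_position(),manip.get_ee_rot());c=manip.camera("wrist")
    c["cam_to_world"]=M@c["mount"];pickle.dump(c,open(name+".pkl","wb"))
    cv2.imwrite(f"pics/{name}.png",c["image"][:,:,::-1]);return c
def load(n):return pickle.load(open(n+".pkl","rb"))
E
python3 - <<'E'
from h import *
from rig import manip
d=load("cams");t=d["top"]
print("lifter",plane(t,(367,220),.09),"lid",plane(t,(251,211),.13),"bar",plane(t,(237,214),.157),plane(t,(262,206),.157))
h=cv2.cvtColor(t["image"],cv2.COLOR_RGB2HSV);m=((h[...,1]>110)&(h[...,0]>5)&(h[...,0]<22)).astype(np.uint8)
n,l,s,ce=cv2.connectedComponentsWithStats(m);i=1+np.argmax(s[1:,4]);print("mat",ce[i],s[i],plane(t,ce[i],.01))
p=plane(t,(367,220),.09)
for k,(dx,dy) in enumerate([(-.06,-.05),(-.06,.05)]):
    manip.move_to([p[0]+dx,p[1]+dy,.32],down(0))
    c=wrist(manip,f"wl{k}")
print(c["fx"],np.round(c["mount"],3),manip.get_joint_positions(),manip.get_time())
q=plane(t,(251,211),.13)
for k,(dx,dy) in enumerate([(-.06,-.05),(-.06,.05)]):
    manip.move_to([q[0]+dx,q[1]+dy,.38],down(0))
    c=wrist(manip,f"wp{k}")
print(manip.get_time())
cv2.imwrite("pics/wl.png",cv2.resize(np.vstack([np.hstack([load(a+"0")["image"],load(a+"1")["image"]]) for a in("wl","wp")])[:,:,::-1],(800,600)))
E
```

```text
lifter [ 0.46653583 -0.29605681  0.09      ] lid [0.48464432 0.00881491 0.13      ] bar [0.47608622 0.04307773 0.157     ] [ 0.49683794 -0.01850397  0.157     ]
mat [254.51316357  32.73198101] [ 228    0   54   63 2317] [0.99830264 0.00810727 0.01      ]
269.9782430109442 [[ 0.001 -0.959 -0.283  0.073]
 [ 1.     0.001  0.     0.001]
 [ 0.    -0.283  0.959 -0.122]
 [ 0.     0.     0.     1.   ]] [-5.70407581e-01  1.19046719e-01  1.88143198e+00 -3.50054606e-04
  1.14056546e+00  1.00088551e+00] 1.75
3.2
```

View pics/wl.png

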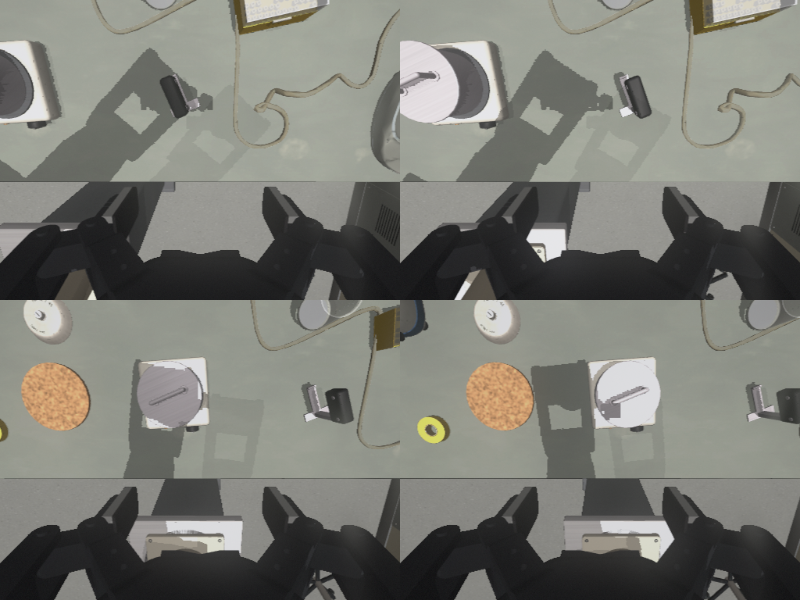

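The montage (4 wrist views) shows the black grip at about (225,123) in wl0 and (303,123) in wl1, and the lid with its slanted loop bar at about (218,122) in wp0 and (290,124) in wp1. I'll enlarge these crops to pick exact points.

```bash
python3 - <<'E'
from h import *
def crop(n,x,y):
    return cv2.resize(load(n)["image"][y:y+75,x:x+100,::-1],(400,300),interpolation=cv2.INTER_CUBIC)
cv2.imwrite("pics/c1.png",np.vstack([np.hstack([crop("wl0",180,85),crop("wl1",250,85)]),np.hstack([crop("wp0",170,85),crop("wp1",240,85)])]))
E
```

```text
(no output)
```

View pics/c1.png

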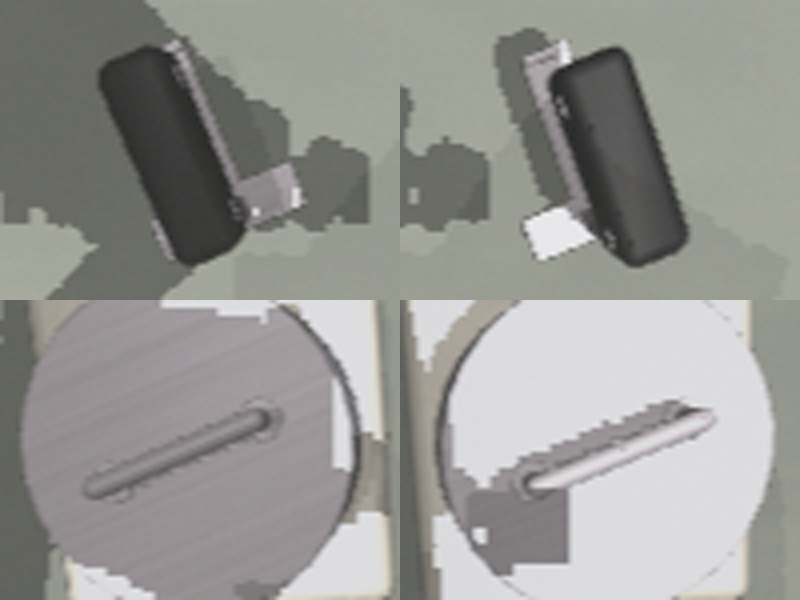

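Crops: wl0 shows the grip running (130,55)→(210,255) with the tongue tip beyond its top end and the crossbar at (270,195). In wl1 it runs (590,60)→(650,255). The bar ends are at (93,489) and (262,419) in wp0, and (533,486) and (708,419) in wp1.

```bash
cat > meas.py <<'E'
from h import *
C={n:load(n) for n in("wl0","wl1","wp0","wp1")}
O={"wl0":(180,85,0,0),"wl1":(250,85,400,0),"wp0":(170,85,0,300),"wp1":(240,85,400,300)}
def px(n,p):
    x,y,a,b=O[n];return (x+(p[0]-a+.5)/4-.5,y+(p[1]-b+.5)/4-.5)
def t2(a,p,b,q):return tri([(C[a],px(a,p)),(C[b],px(b,q))])
g=[]
for n in("wl0","wl1"):
    x,y=O[n][:2];im=C[n]["image"][y:y+75,x:x+100].max(2)
    m=(im<78).astype(np.uint8);k,l,s,c=cv2.connectedComponentsWithStats(cv2.morphologyEx(m,cv2.MORPH_OPEN,np.ones((3,3))));i=1+np.argmax(s[1:,4])
    ct=max(cv2.findContours((l==i).astype(np.uint8),0,1)[0],key=cv2.contourArea)
    r=cv2.minAreaRect(ct);print(n,r);g.append((C[n],(r[0][0]+x,r[0][1]+y)))
    w=[plane(C[n],(p[0]+x,p[1]+y),.091) for p in cv2.boxPoints(r)];e=max(((w[1]-w[0]),(w[2]-w[1])),key=np.linalg.norm);print(" axis yaw",np.degrees(np.arctan(e[1]/e[0])),np.linalg.norm(e))
print("grip centre",tri(g))
print("grip top front end",t2("wl0",(128,55),"wl1",(592,57)))
L=t2("wp0",(93,489),"wp1",(533,486));Rr=t2("wp0",(262,419),"wp1",(708,419))
print("bar L",L,"R",Rr,"mid",(L[0]+Rr[0])/2);d=L[0]-Rr[0];print("lid yaw",np.degrees(np.arctan2(-d[0],d[1])),np.linalg.norm(d))
print("lid plate c",t2("wp0",(189,445),"wp1",(606,445)))
mm=[]
for n in("wp0","wp1"):
    h=cv2.cvtColor(C[n]["image"],cv2.COLOR_RGB2HSV);m=((h[...,1]>90)&(h[...,0]>5)&(h[...,0]<22)).astype(np.uint8);m[260:]=0
    k,l,s,c=cv2.connectedComponentsWithStats(m);i=1+np.argmax(s[1:,4]);ct=max(cv2.findContours((l==i).astype(np.uint8),0,1)[0],key=cv2.contourArea)
    e=cv2.fitEllipse(ct);print("mat",n,s[i],e[0],plane(C[n],e[0],.01));mm.append((C[n],e[0]))
print("mat",tri(mm))
E
python3 meas.py
```

```text
wl0 ((42.93498611450195, 37.988609313964844), (55.13857650756836, 20.31999397277832), 66.25050354003906)
 axis yaw 23.452815519378998 0.06634812623901093
wl1 ((47.68896484375, 39.03419876098633), (53.38507080078125, 16.81111717224121), 85.51539611816406)
 axis yaw 7.722475852147891 0.06544892260365655
grip centre (array([ 0.46687093, -0.30277157,  0.06781058]), np.float64(0.0004953135821433212))
grip top front end (array([ 0.49633324, -0.29530663,  0.10835324]), np.float64(8.910246719295117e-05))
bar L (array([0.47628455, 0.03661366, 0.15357454]), np.float64(0.00043769345458201397)) R (array([ 0.49702315, -0.01698312,  0.15375847]), np.float64(3.085073940243216e-06)) mid [0.48665385 0.00981527 0.15366651]
lid yaw 21.153316805662723 0.05746944774140452
lid plate c (array([0.48843329, 0.01023897, 0.12241381]), np.float64(2.1815970770386407e-05))
mat wp0 [  27   80   88   87 5820] (70.52938842773438, 123.16974639892578) [0.48144838 0.28382225 0.01      ]
mat wp1 [  85   80   86   87 5820] (127.55057525634766, 122.88092041015625) [0.48159769 0.28384891 0.01      ]
mat (array([0.48151823, 0.28391567, 0.00985709]), np.float64(7.46292352521544e-05))
```

```bash
cat >> meas.py <<'E'
print("---")
def ln(n,p,q,z):
    a,b=plane(C[n],px(n,p),z),plane(C[n],px(n,q),z);print(n,a,b,"yaw",np.degrees(np.arctan2(*(b-a)[1::-1])))
ln("wl0",(172,250),(102,85),.108); ln("wl1",(686,235),(630,65),.108); ln("wl0",(243,225),(172,60),.07);ln("wl1",(612,240),(553,80),.07)
for n,p in(("wl0",(172,155)),("wl1",(620,157))):print(plane(C[n],px(n,p),.09))
print("tongue tip",t2("wl0",(178,40),"wl1",(568,43)))
# crossbar ends mid: left end wl1, right end wl0, at z=.005
a=plane(C["wl1"],px("wl1",(532,241)),.005);b=plane(C["wl0"],px("wl0",(298,185)),.005);print("crossbar",a,b,np.linalg.norm(a-b),"mid",(a+b)/2,"yaw",np.degrees(np.arctan2(-(a-b)[0],(a-b)[1])))
E
python3 meas.py | sed 1,/---/d
python3 - <<'E'
from h import *
from rig import manip
p=np.array([.467,-.302]);y=np.radians(20);f=np.array([np.cos(y),np.sin(y)])
for k,o in enumerate((-.02,.045)):
    q=p-f*(.073-.05)+np.array([-f[1],f[0]])*o;manip.move_to([q[0],q[1],.25],down(y));wrist(manip,f"wm{k}")
print(manip.get_time())
cv2.imwrite("pics/wm.png",np.hstack([cv2.resize(load(f"wm{k}")["image"][20:220,156+x:306+x,::-1],(400,533),interpolation=cv2.INTER_CUBIC) for k,x in((0,20),(1,100))]))
E
```

```text
wl0 [ 0.44003541 -0.3062164   0.108     ] [ 0.48810122 -0.28724283  0.108     ] yaw 21.541209095150762
wl1 [ 0.44495846 -0.32641329  0.108     ] [ 0.49407321 -0.30657333  0.108     ] yaw 21.996305024563473
wl0 [ 0.44399633 -0.32592519  0.07      ] [ 0.49686097 -0.30359665  0.07      ] yaw 22.897828419364046
wl1 [ 0.4392812  -0.31041032  0.07      ] [ 0.49102924 -0.28847597  0.07      ] yaw 22.970542569052824
[ 0.46761653 -0.30499739  0.09      ]
[ 0.46737158 -0.30818182  0.09      ]
tongue tip (array([ 0.50609598, -0.2997062 ,  0.01564685]), np.float64(0.00032156439183055914))
crossbar [ 0.43177202 -0.28955832  0.005     ] [ 0.4533759  -0.34415565  0.005     ] 0.058716237549727546 mid [ 0.44257396 -0.31685698  0.005     ] yaw 21.58845009124664
5.1833
```

View pics/wm.png

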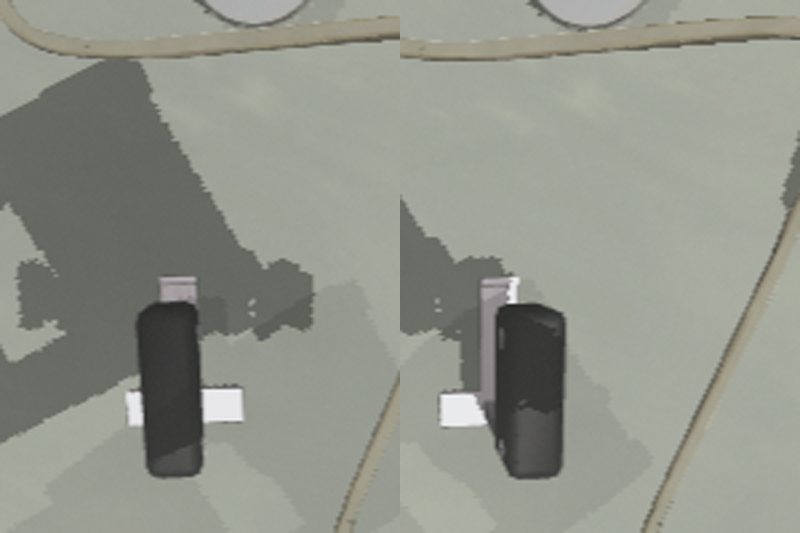

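The close-up confirms this: the lifter is axis-aligned at about 20–22° yaw with its tongue forward. In wm0 the crossbar ends are at (127,409) and (243,405) and the lip at (178,280). Origin is about (0.4715,−0.305), and the area around it is free. Grasping now.

```bash
python3 - <<'E'
from h import *
from rig import manip
c=load("wm0");P=lambda x,y,z:plane(c,(176+(x+.5)/2.667-.5,20+(y+.5)/2.667-.5),z)
a,b=P(127,409,.005),P(243,405,.005);t=P(178,278,.01);y=np.radians(22);f=np.array([np.cos(y),np.sin(y)])
print("yaw",np.degrees(np.arctan2(-(a-b)[0],(a-b)[1])),"o from bar",(a+b)[:2]/2+.031*f,"o from lip",t[:2]-.035*f)
o=np.array([.4715,-.305]);e=(a+b)[:2]/2+.031*f
assert np.linalg.norm(e-o)<.006
o=(o+e)/2;print(o)
rv=down(y)
manip.command_gripper(.085,80)
manip.move_to([*o,.20],rv);manip.servo_line([*o,.096],rv)
print("f",manip.get_contact_force())
manip.command_gripper(0.0,80);print("w",manip.get_width(),manip.get_grip_force(),manip.get_contact_force())
manip.servo_line([*o,.25],rv);print(manip.get_contact_force(),manip.get_torque(),manip.get_time())
# to the loop, from the robot's side
y=np.radians(21.5);f=np.array([np.cos(y),np.sin(y)]);rv=down(y);b=np.array([.487,.010])
q=b-.075*f
manip.move_to([*(q),.32],rv);manip.servo_line([*q,.135+.096],rv)
c=manip.camera("scene");w=wrist(manip,"ins0");print(manip.get_time(),manip.get_position())
cv2.imwrite("pics/ins.png",np.hstack([cv2.resize(c["image"][150:290,210:350,::-1],(400,400),interpolation=cv2.INTER_CUBIC),cv2.resize(w["image"][100:300,156:356,::-1],(400,400))]))
E
```

```text
yaw 22.089069431086518 o from bar [ 0.47172351 -0.30511713] o from lip [ 0.47082803 -0.30519541]
[ 0.47161175 -0.30505856]
f [-0.20944356  0.23649629  0.35104723]
w 0.021119035046144145 77.8639805316925 [-0.6245697   0.73175202  4.20154624]
[-0.04544281 -1.19267713 -1.54379485] [ 0.07178026 -0.01437109  0.06301446] 8.4167
10.4083 [ 0.41806181 -0.01774859  0.2318775 ]
```

View pics/ins.png

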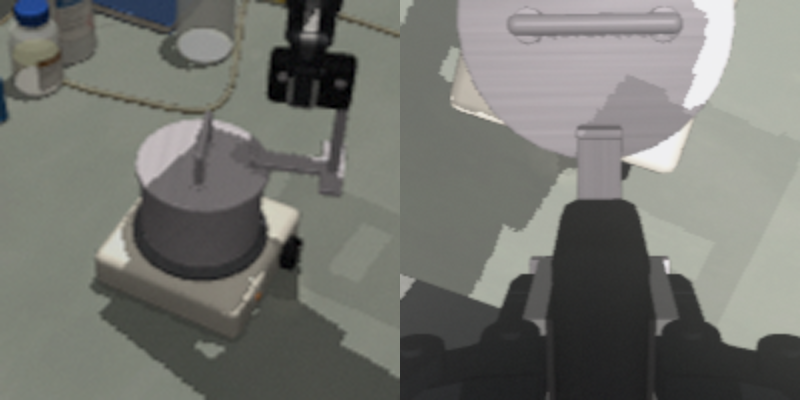

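The scene crop shows the lifter beside the pot with its tongue level, over the lid's edge. The wrist crop shows the tongue (600,130) aligned with the loop centre (595,22) and parallel to the lid's x. Next: insert and lift slowly.

```bash
python3 - <<'E'
from h import *
from rig import manip
y=np.radians(21.5);f=np.array([np.cos(y),np.sin(y)]);rv=down(y);b=np.array([.487,.010])
F0=manip.get_contact_force()
manip.servo_line([*b,.231],rv,rate=.05);print("ins",manip.get_contact_force()-F0)
c0=manip.camera("scene")
for z in(.238,.243,.246,.250,.256):
    manip.servo_line([*b,z],rv,rate=.03);print(z,np.round(manip.get_contact_force()-F0,2))
c1=manip.camera("scene")
print(manip.get_time(),manip.get_torque())
cv2.imwrite("pics/lift.png",np.hstack([cv2.resize(c["image"][150:290,210:350,::-1],(400,400),interpolation=cv2.INTER_CUBIC) for c in(c0,c1)]))
E
```

```text
ins [ 0.4393828   0.3547443  -1.16229038]
0.238 [-0.47 -0.46 -1.03]
0.243 [-0.13  0.77 -1.06]
0.246 [-1.   1.2 -3.3]
0.25 [-1.07  1.16 -2.56]
0.256 [-0.12 -0.48 -3.45]
13.7417 [ 0.01753969 -0.0223105  -0.01124159]
```

View pics/lift.png

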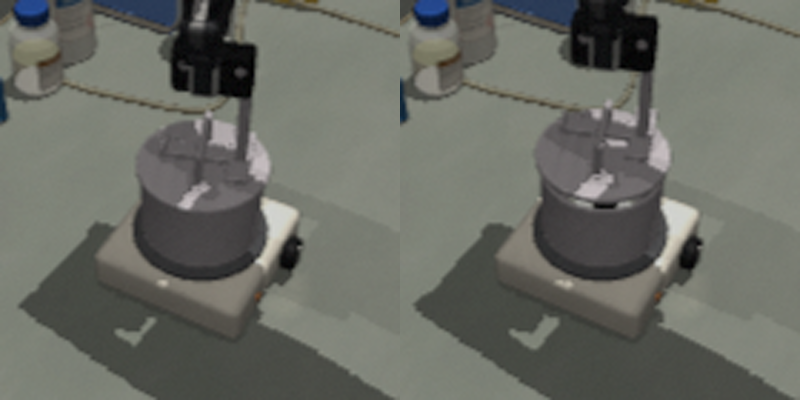

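The right crop shows the lid lifted about 10 mm and level, with the load of about 2 N on the tongue from z≈0.245. Now carrying it to the mat.

```bash
python3 - <<'E'
from h import *
from rig import manip
y=np.radians(21.5);f=np.array([np.cos(y),np.sin(y)]);rv=down(y);b=np.array([.487,.010]);m=np.array([.4815,.2839])
manip.servo_line([*b,.31],rv,rate=.06)
manip.servo_line([*m,.31],rv,rate=.08);manip.hold(.4)
manip.servo_line([*m,.17],rv,rate=.06)
F0=manip.get_contact_force();c=manip.camera("scene");w=wrist(manip,"mat0");t=manip.camera("top")
print(manip.get_time(),F0)
cv2.imwrite("pics/mat.png",np.hstack([cv2.resize(c["image"][234:384,140:290,::-1],(266,266)),cv2.resize(w["image"][50:250,156:356,::-1],(266,266)),cv2.resize(t["image"][160:260,100:200,::-1],(266,266))]))
E
```

```text
21.4 [-0.17958473  0.89279046 -3.40342264]
```

View pics/mat.png

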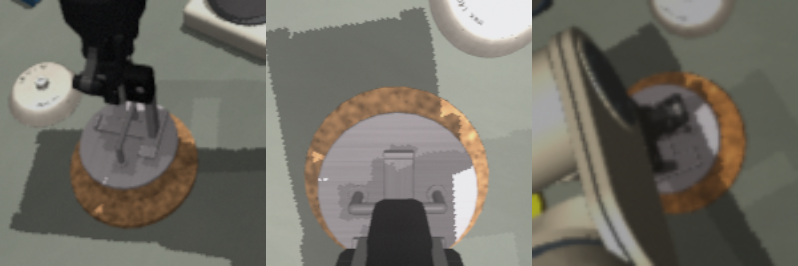

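The lid hangs level over the mat. In the wrist crop its centre is at x≈398 and the mat's at ≈397, with the tongue (398,155) through the loop. Now setting it down.

```bash
python3 - <<'E'
from h import *
from rig import manip
y=np.radians(21.5);f=np.array([np.cos(y),np.sin(y)]);rv=down(y);m=np.array([.4815,.2839])
F0=manip.get_contact_force()
manip.servo_line([*m,.147],rv,rate=.04)
for z in(.143,.140,.136,.131,.128):
    manip.servo_line([*m,z],rv,rate=.03);print(z,np.round(manip.get_contact_force()-F0,2))
q=m-.11*f
manip.servo_line([*q,.128],rv,rate=.05);print(np.round(manip.get_contact_force()-F0,2))
manip.servo_line([*q,.30],rv)
c=wrist(manip,"done0");t=manip.camera("top");s=manip.camera("scene");print(manip.get_time())
cv2.imwrite("pics/done.png",np.hstack([cv2.resize(s["image"][234:384,140:290,::-1],(266,266)),cv2.resize(c["image"][0:300,100:400,::-1],(266,266)),cv2.resize(t["image"][160:260,100:200,::-1],(266,266))]))
E
```

```text
0.143 [ 0.75  0.71 -0.86]
0.14 [-0.64  0.41  2.3 ]
0.136 [0.18 0.04 1.29]
0.131 [0.85 0.65 1.56]
0.128 [0.15 0.67 1.58]
[0.55 1.3  1.36]
27.3083
```

View pics/done.png

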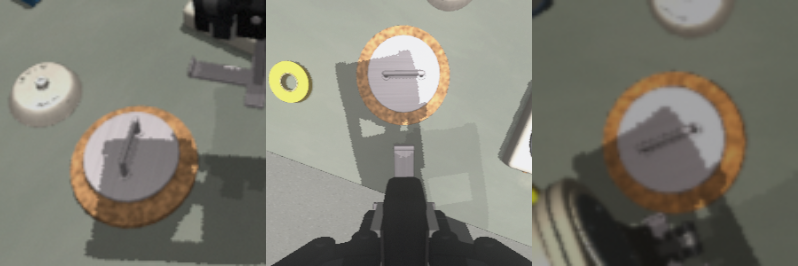

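The lid lies flat and centred: in the wrist crop the lid's centre is (404,73) and the mat's (403,75). The lifter is clear of it. Now returning the lifter to its bare spot.

```bash
python3 - <<'E'
from h import *
from rig import manip
y=np.radians(22);rv=down(y);o=np.array([.4716,-.3051])
p=manip.get_position()
manip.servo_line([p[0],p[1],.36],rv)
manip.move_to([*o,.36],rv);manip.servo_line([*o,.115],rv)
F0=manip.get_contact_force()
for z in(.104,.101,.099,.0975,.0965,.0958,.095):
    manip.servo_line([*o,z],rv,rate=.03);d=manip.get_contact_force()-F0;print(z,np.round(d,2))
    if d[2]>3:break
manip.hold(.2);manip.command_gripper(.085)
z=manip.get_position()[2]
manip.servo_line([*o,z+.03],rv,rate=.05);manip.servo_line([*o,.25],rv)
f=np.array([np.cos(y),np.sin(y)]);q=o-f*.03;manip.move_to([*q,.30],rv);manip.hold(.3)
c=wrist(manip,"end0");s=manip.camera("scene");t=manip.camera("top");print(manip.get_time(),manip.get_width())
cv2.imwrite("pics/end.png",np.hstack([cv2.resize(s["image"][:,:,::-1],(400,300)),cv2.resize(c["image"][:,:,::-1],(400,300))]))
E
```

```text
0.104 [-1.32 -1.15  0.1 ]
0.101 [-1.12 -1.64 -0.25]
0.099 [-0.64 -0.38  0.51]
0.0975 [-1.16 -1.11  0.84]
0.0965 [-0.32 -0.39  0.47]
0.0958 [-1.9  -0.02  7.11]
36.775 0.0845754956620266
```

View pics/end.png

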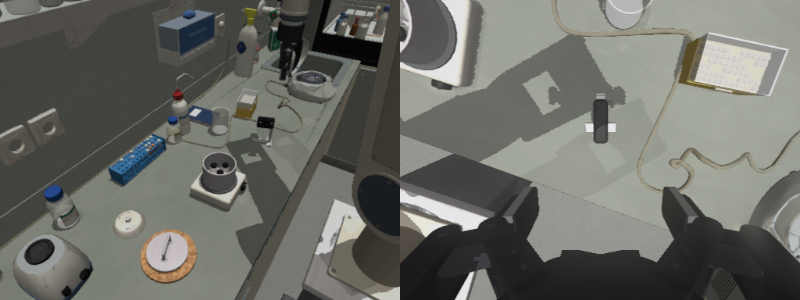

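The lifter stands upright at (265,125) in the scene view, with the gripper clear. The lid is flat on the mat (165,253), the pot is open, and the bystanders haven't moved. Handing in.

```bash
python3 -c "
from rig import manip
print(manip.sign_off())"
```

```text
the job is handed in; nothing more can be done
None
```

The lid lies flat and centred on the cork mat, and the lifter stands upright and released on the bare worktop; I handed the job in at about 37 s of robot time, with the rotor lid and beaker left where they were.

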